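# Stack the cutting templates in order and weigh them down

## Task

The shortest template was left on the aluminium stacking plate too early: first put it aside on the empty cork pad. Then stack the three white templates on the plate, the long one at the bottom, the medium one on it and the short one on top, each centred on the plate and lined up with its long sides, and last set the steel weight upright on the middle of the stack. Leave the pile of white cards where it stands, and let go of everything.

Things in the scene. Friction and masses are not known exactly. Their poses are not given: they have to be found in the camera images.
- plate: aluminium stacking plate, fixed flat on the table, 190 (x) x 84 (y) x 8 mm thick, four small dark screws at its corners; origin at the centre of its underside, x along its long side, z up; its top is 8 mm above the origin. At the start the short template lies on it
- cork: empty cork pad, fixed flat on the table, 120 (x) x 84 (y) x 8 mm thick; origin at the centre of its underside, x along its long side, z up
- long: long cutting template, white board with thin grey engraved border lines, 160 (x) x 54 (y) x 12 mm thick, 0.07 to 0.15 kg; lies flat; origin at the centre of its underside, x along its length, z up; taken from above across its 54 mm width
- medium: medium cutting template, like the long one but 120 (x) x 54 (y) x 12 mm, 0.05 to 0.11 kg; origin at the centre of its underside, x along its length, z up
- short: short cutting template, like the long one but 84 (x) x 54 (y) x 12 mm, 0.035 to 0.08 kg; origin at the centre of its underside, x along its length, z up; starts on the stacking plate
- weight: steel pattern weight of 0.25 to 0.42 kg, standing upright: a dark disc of 46 mm diameter and 22 mm height, a 14 mm neck, and a round knob of 24 mm diameter from 34 to 52 mm above its underside, to be gripped from above; origin at the centre of its underside, z up
- pile: pile of small white cards, a solid block with thin grey seams, of 74 (x) x 56 (y) x 44 mm height, about 0.2 kg, not part of the job; origin at the centre of its underside
Things that resemble listed ones, but are neither listed nor needed, are in the scene too. Leave any purple look-alike of the weight alone.

How it is judged:
By the outcome, as a careful person would: the job done as asked, in the order asked, and still so for the second after the job is handed in, with the robot touching nothing.
It also fails if it takes over 138 s, if anything falls off the work surface, if the arm or the gripper's body presses on something with over 40 N, if the wrist force passes 120 N, or if a joint passes its speed limit or range.

## Robot

A 6-joint arm with a two-finger parallel gripper is mounted at the origin on the work surface. World frame = base frame: x ahead of the robot, y to its left, z up, the work surface at z = 0. Lengths are in m, angles in rad, forces in N, time in s.
With the tool pointing down it reaches from about 0.4 to 0.825 m from the base axis. Payload 7 kg.
Tool frame: the origin (TCP) lies at the very end of the fingers, on their centre line; the grasp point (between the pads) lies 19 mm behind it; z points along the fingers, y is the line along which they close (so a half turn about z gives the same grasp; the last joint's range is limited). The gripper opens to 88 mm and grips with 3 to 60 N. Pads are 19 mm wide; open, the fingers measure 130 mm over their backs; the gripper's body (78 mm by 193 mm) begins 47 mm behind the grasp point.
Start: joints at [-0.829, 0.359, 0.012, 0, -1.224, -0.288], TCP at [0.296, -0.607, 0.227] pointing down, gripper open.
Joint ranges: [-3.07, 3.07], [-1.43, 2.12], [-1.02, 1.25], [-3.03, 1.67], [-3.05, -0], [-3.03, 3.03]. Speed limits (rad/s): [2.39, 2.39, 3.01, 3.14, 3.14, 3.14].

## Interface

Orientations are given as [roll, pitch, yaw] about the fixed x, y, z axes, in that order (R = Rz(yaw) Ry(pitch) Rx(roll)).
In Python, from station import arm, grab_frame gives the robot as it stands.
- The arm moves only by the tool jog_arm, never from a script. Its argument "deltas" is a list that holds one entry, the list of rows, each a list of 4 numbers: the shift along the tool's x, y, z in units of 60 mm (1.0 is 60 mm), then the turn about the tool's z in units of 5 degrees (1.0 is 5 degrees). A call has 1 to 8 rows; each row is the pose to reach, as a shift and turn from the pose commanded when the call began, along the tool's axes at that moment; what a row does not reach only later rows make up. A row lasts 1/8 s, in which the tool goes at most 62.5 mm and 10.7 degrees, less where a joint would pass 70% of its speed; a pose out of reach is approached as far as the arm can. A call with a gripper value outside its range is refused whole. "grip" is the finger opening in mm, from 0 to 87.6, set as the call begins (left out, the last holds). The fingers move at their own pace and stop on an object; "squeeze" is the grip in N (left out, the last holds). Time passes only in rows, so rows that repeat a pose let the fingers close. It gives the time, the measured TCP pose, the force, the opening and the grip force at its end, in the units of the state.
- arm.get_state(): the state, without advancing time (a new reading comes with each control period).
- grab_frame(name): name is "scene" or "side" or "wrist"; returns a dict with "img" (480x640x3 uint8, red, green, blue), "vfov" (degrees; the focal length in pixels is half the picture's height over the tangent of half this angle, whatever the lens; pixels are square), "cx", "cy" (the principal point, pixels), "xyz" and "rotation" of the camera in the world. Camera axes: x right, y down, z forward; pixel columns grow to the right and rows downward; lengths in m; the calibration is good to about 2 mm. The wrist camera is an equidistant fisheye: a pixel r from the principal point sees the ray r / f radians off the axis. A picture is of the moment at which its call begins. There is no depth.
- arm.job_done(): hands the job in; it is judged then, once.
The state is a dict: "t": time; "q": joint angles; "qd": joint speeds; "joint_efforts": joint torques, N m; "eef_pos": TCP position; "ee_rot": TCP orientation; "force": force on the tool from outside, world axes, zero at the start; "moment": the same for the moment, N m; "width": finger opening in m; "gripper_force": force on a finger pad.
Only numpy, scipy, OpenCV 4.12 (cv2) and the standard library are available. Lean on these libraries where they do the work, as an engineer would, in place of code of your own. Each camera call takes 0.05 s, during which the arm holds its last target. There are 200 camera calls.

## Working session

There is one attempt and no reset: what is moved stays moved. The work goes in short steps, Python scripts to look and compute and a tool call to move; the robot and the scene stay as the last step left them, time stands still between calls to the robot, and variables do not carry over. Pictures are saved under pics/ and viewed, at most 14 in all, crops included, and the job is handed in when it is done.

Besides the shell and the picture viewer there is one more tool, called after "Request:" by a JSON object that holds its "op" and its "data", one argument or row to a line. jog_arm: Moves the arm, as the interface text tells. Its arguments: {"type":"object","properties":{"deltas":{"type":"array"},"grip":{"type":"number"},"squeeze":{"type":"number"}},"required":["deltas"]}

```bash
mkdir -p pics; ls; python3 - <<'E'
from station import arm, grab_frame
import cv2,numpy as np
s=arm.get_state(); print({k:np.round(s[k],3) for k in("t","eef_pos","ee_rot","width","force")})
for n in("scene","side","wrist"):
    f=grab_frame(n); cv2.imwrite(f"pics/{n}0.png",f["img"][:,:,::-1]); np.savez(f"pics/{n}0.npz",**f)
    print(n,f["vfov"],f["cx"],f["cy"],np.round(f["xyz"],3),np.round(f["rotation"],3).tolist())
E
```

```text
pics
{'t': np.float64(0.0), 'eef_pos': array([ 0.296, -0.606,  0.226]), 'ee_rot': array([ 3.14 , -0.   , -2.688]), 'width': np.float64(0.088), 'force': array([-0.143,  0.051, -0.733])}
scene 57.24571227714694 317.51999334493036 236.72621365418306 [1.16  0.259 0.823] [-2.469, 0.009, 1.987]
side 45.778568948881265 326.1674818695082 237.88735606535104 [0.118 0.865 0.608] [-2.074, 0.016, -2.659]
wrist 65.70646984690485 313.66816478338217 238.70069467717357 [ 0.22  -0.643  0.383] [2.835, -0.001, 2.026]
```

View pics/scene0.png

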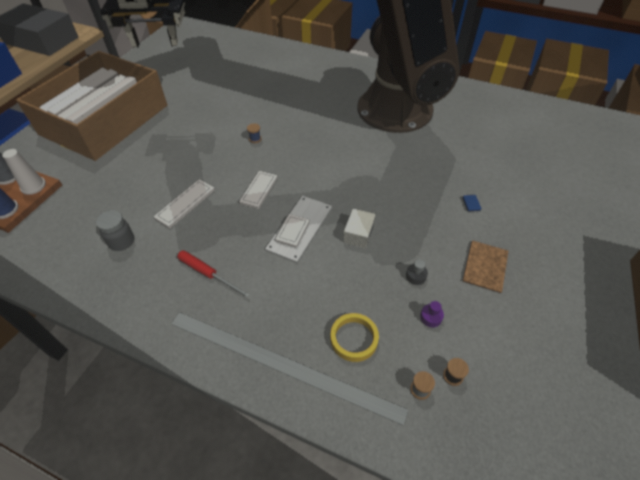

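View pics/side0.png

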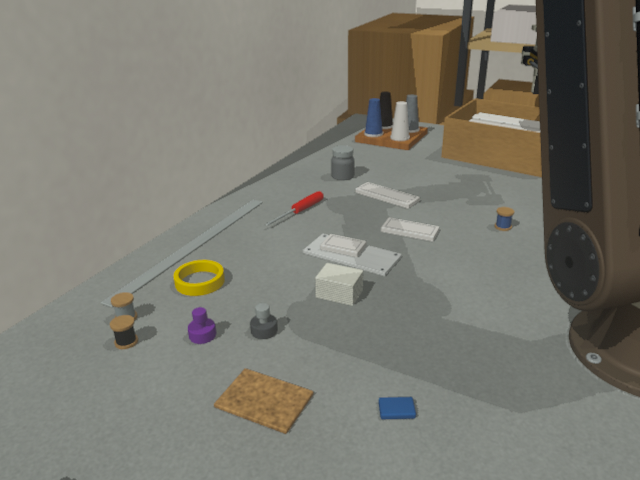

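View pics/wrist0.png

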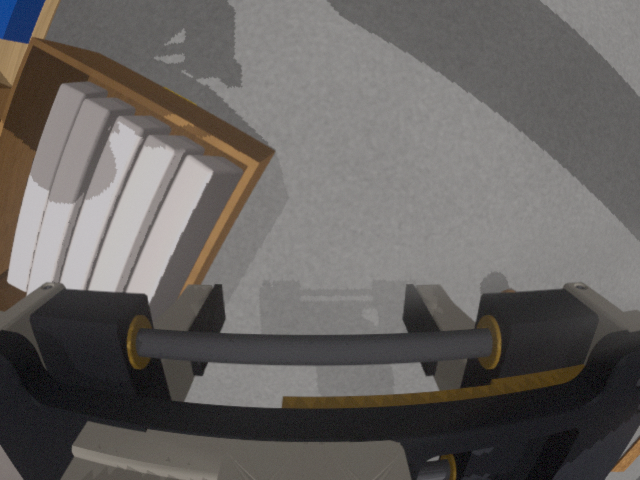

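The scene view shows, in pixels: long template (185,202), medium (259,189), plate (299,229) with short on it (293,231), pile (359,226), weight (417,271), purple look-alike (432,314) and cork (487,266). The side view shows the same things: long (387,194), medium (410,229), plate (352,253), short (343,244), pile (340,284), weight (263,322) and cork (265,399). The wrist view shows only the box of spare white boards.

```bash
cat > h.py <<'E'
import numpy as np, cv2
from scipy.spatial.transform import Rotation as R
def load(n): return dict(np.load(f"pics/{n}.npz"))
def snap(n,name):
    from station import grab_frame
    f=grab_frame(n); cv2.imwrite(f"pics/{name}.png",f["img"][:,:,::-1]); np.savez(f"pics/{name}.npz",**f); return f
def ray(f,u,v,fish=False):
    u=np.atleast_1d(u).astype(float);v=np.atleast_1d(v).astype(float)
    F=240/np.tan(np.radians(f["vfov"])/2); x=u-f["cx"];y=v-f["cy"]
    if fish:
        r=np.hypot(x,y);th=r/F;s=np.where(r>1e-9,np.sin(th)/np.maximum(r,1e-9),1/F)
        d=np.c_[x*s,y*s,np.cos(th)]
    else: d=np.c_[x/F,y/F,np.ones_like(x)]
    d/=np.linalg.norm(d,axis=1)[:,None]
    return R.from_euler("xyz",f["rotation"]).apply(d)
def plane(f,u,v,z,fish=False):
    d=ray(f,u,v,fish); return f["xyz"]+d*((z-f["xyz"][2])/d[:,2])[:,None]
def tri(l):  # list of (frame,u,v,fish)
    A=0;b=0
    for f,u,v,w in l:
        d=ray(f,u,v,w)[0];P=np.eye(3)-np.outer(d,d);A=A+P;b=b+P@f["xyz"]
    X=np.linalg.solve(A,b)
    return X,max(np.linalg.norm(np.cross(ray(f,u,v,w)[0],X-f["xyz"])) for f,u,v,w in l)
def rect(f,seed,z,fish,lo,hi=255,crop=None):
    """bright blob holding the seed pixel -> min-area rect on plane z (centre, sizes, yaw of long side)"""
    g=cv2.cvtColor(f["img"],cv2.COLOR_RGB2GRAY); m=((g>=lo)&(g<=hi)).astype(np.uint8)
    m=cv2.morphologyEx(m,cv2.MORPH_CLOSE,np.ones((5,5)))
    n,lab=cv2.connectedComponents(m); L=lab[seed[1],seed[0]]
    c=max(cv2.findContours((lab==L).astype(np.uint8),cv2.RETR_EXTERNAL,cv2.CHAIN_APPROX_NONE)[0],key=len)[:,0]
    p=plane(f,c[:,0],c[:,1],z,fish)[:,:2]
    (x,y),(a,b),_=r=cv2.minAreaRect((p*1000).astype(np.float32)); k=cv2.boxPoints(r)
    e=max((k[1]-k[0],k[2]-k[1]),key=np.linalg.norm)
    return L,np.round([x,y,max(a,b),min(a,b),np.degrees(np.arctan2(e[1],e[0]))%180],1)
E
python3 - <<'E'
from h import *
a,b=load("scene0"),load("side0")
for n,p,q in [("long",(185,202),(387,194)),("medium",(259,189),(410,229)),("plate",(299,229),(352,253)),("short",(292,232),(343,244)),("cork",(487,266),(265,399)),("pile",(360,218),(340,275)),("knob",(420,263),(263,311)),("purple",(433,306),(200,315))]:
    X,e=tri([(a,*p,0),(b,*q,0)]);print(n,X.round(3),round(e,4))
E
```

```text
long [ 0.599 -0.365  0.009] 0.001
medium [ 0.482 -0.216  0.007] 0.001
plate [ 0.557 -0.066  0.002] 0.0034
short [ 0.582 -0.073  0.015] 0.0033
cork [0.49  0.37  0.005] 0.0024
pile [0.51  0.073 0.047] 0.0037
knob [0.576 0.234 0.047] 0.0008
purple [0.666 0.287 0.044] 0.0011
```

Request:
{"op": "jog_arm", "data": {
  "deltas": [
    [[-6.2,5.0,-1.7,0],[-6.2,5.0,-1.7,0],[-6.2,5.0,-1.7,0],[-6.2,5.0,-1.7,0],[-6.2,5.0,-1.7,0],[-6.2,5.0,-1.7,0],[-6.2,5.0,-1.7,0],[-6.2,5.0,-1.7,0]]
  ]
}}

```text
t: 1.15
eef_pos: [0.4992, -0.1717, 0.3292]
ee_rot: [-3.142, 0.001, -2.687]
force: [1.2, -0.1, -0.4]
width: 0.0877
gripper_force: 0.0
```

```bash
python3 - <<'E'
from h import *
snap("wrist","w1")
E
```

```text
(no output)
```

View pics/w1.png

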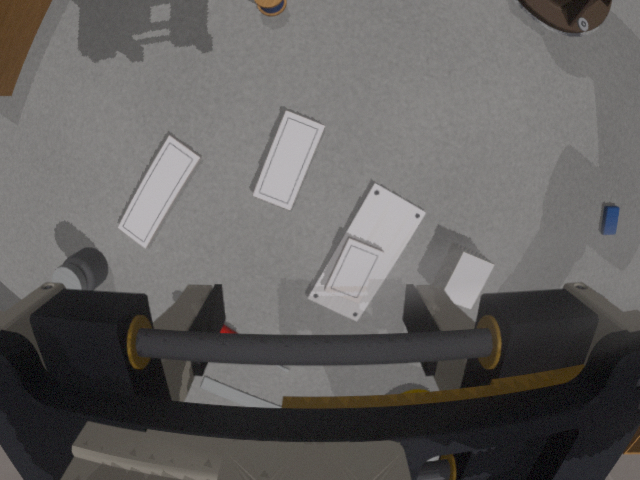

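Request:
{"op": "jog_arm", "data": {
  "deltas": [
    [[-2.0,4.3,0,0],[-2.0,4.3,0,0],[-2.0,4.3,0,0],[-2.0,4.3,0,0],[-2.0,4.3,0,0],[-2.0,4.3,0,0],[-2.0,4.3,0,0]]
  ]
}}

```text
t: 2.08
eef_pos: [0.4933, 0.1104, 0.3284]
ee_rot: [-3.142, -0.001, -2.687]
force: [-0.3, -0.1, -0.6]
width: 0.0876
gripper_force: 0.0
```

```bash
python3 - <<'E'
from h import *
snap("wrist","w2")
E
```

```text
(no output)
```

View pics/w2.png

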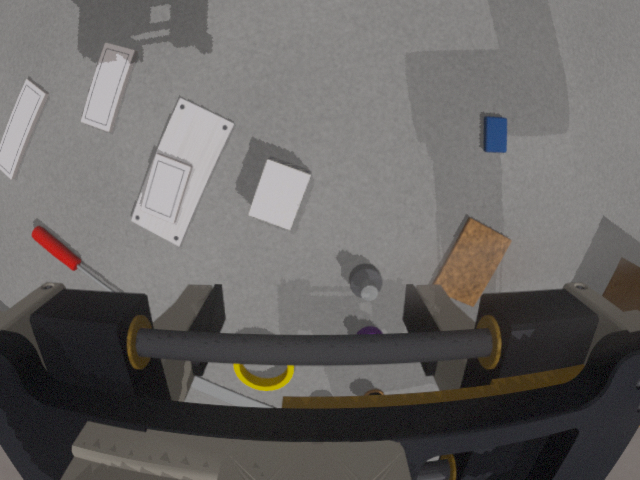

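Wrist view w1 shows:
- long template centred near (160,191) and medium near (289,160)
- plate screws at (376,192), (417,215), (316,295), (354,314)
- short template near (355,268) and pile at (468,280)

Wrist view w2 shows:
- plate screws at (182,106), (225,127), (137,217), (177,237)
- pile top near (280,194) and weight knob at (369,292)
- cork corners at (472,218), (510,240), (470,304), (436,290)

```bash
python3 - <<'E'
from h import *
A,B=load("w1"),load("w2")
for n,p,q in [("s1",(376,192),(182,106)),("s2",(417,215),(225,127)),("s3",(316,295),(137,217)),("s4",(354,314),(177,237)),("medTL",(288,111),(105,44)),("medTR",(325,126),(134,50)),("medBR",(290,209),(109,130)),("shortTR",(382,246),(191,165))]:
    X,e=tri([(A,*p,1),(B,*q,1)]);print(n,X.round(4),round(e,4))
for f,s in ((A,"w1"),(B,"w2")):
  g=cv2.cvtColor(f["img"],cv2.COLOR_RGB2GRAY)
  for n,p,z in [("long",(160,185),.012),("med",(290,155),.012),("plate",(385,215),.008),("short",(355,268),.02),("pile",(470,280),.044)] if s=="w1" else [("med",(107,85),.012),("plate",(205,140),.008),("short",(165,190),.02),("pile",(280,190),.044)]:
    x,y=p;print(s,n,"gray",g[y-6:y+7,x-6:x+7].mean().round(), end=" ")
    for lo in (145,165):
      try: print(lo,rect(f,p,z,True,lo)[1],end=" ")
      except Exception as e: print(e)
    print()
c=plane(B,[472,510,470,436],[218,240,304,290],.008,True); print("cork",c.round(3))
E
```

```text
s1 [ 0.466  -0.0961  0.0064] 0.0002
s2 [ 0.4683 -0.0296  0.0057] 0.0002
s3 [ 0.6351 -0.1015  0.0082] 0.0005
s4 [ 0.6398 -0.0355  0.0026] 0.001
medTL [ 0.4237 -0.245   0.0138] 0.0014
medTR [ 0.4193 -0.195   0.013 ] 0.0001
medBR [ 0.5363 -0.188   0.0093] 0.0003
shortTR [ 0.5309 -0.0521  0.0069] 0.0024
w1 long gray 182.0 145 [ 597.5 -367.1  159.9   53.9  169.2] 165 [ 597.  -367.   157.9   52.5  169.1] 
w1 med gray 183.0 145 [ 480.2 -218.1  119.5   53.6    3.7] 165 [ 479.8 -218.2  118.2   52.5    3.8] 
w1 plate gray 183.0 145 [551.7 -65.7 189.2  84.1 178. ] 165 [551.3 -66.  187.1  82.4 177.9] 
w1 short gray 180.0 145 [548.5 -69.3 184.5  82.  178. ] 165 [548.1 -69.6 182.4  80.3 177.9] 
w1 pile gray 171.0 145 [512.   71.7  73.6  55.9   5. ] 165 [512.1  71.5  72.2  53.4   5.9] 
w2 med gray 187.0 145 [ 481.5 -217.4  117.1   55.     3.8] 165 [ 485.8 -216.9  107.2   53.2    3.8] 
w2 plate gray 187.0 145 [552.7 -62.3 190.3  90.2 178. ] 165 [552.3 -65.3 188.8  83.  178. ] 
w2 short gray 189.0 145 [549.3 -58.8 185.6  87.9 178. ] 165 [548.9 -61.8 184.   80.9 178. ] 
w2 pile gray 189.0 145 [512.5  72.3  74.6  56.4   5. ] 165 [512.2  72.2  73.1  55.3   5.4] 
cork [[0.428 0.327 0.008]
 [0.427 0.404 0.008]
 [0.542 0.403 0.008]
 [0.546 0.337 0.008]]
```

```bash
python3 - <<'E'
from h import *
A,B=load("w1"),load("w2")
a=cv2.resize(A["img"][225:325,300:400],(400,400),interpolation=cv2.INTER_CUBIC)
b=cv2.resize(B["img"][140:240,120:220],(400,400),interpolation=cv2.INTER_CUBIC)
i=np.hstack([a,b]);i=np.clip((i.astype(float)-90)*1.7,0,255).astype(np.uint8)
cv2.imwrite("pics/c1.png",i[:,:,::-1])
# cork rect by colour
h=cv2.cvtColor(B["img"],cv2.COLOR_RGB2HSV)
m=((h[...,1]>80)&(h[...,0]<25)).astype(np.uint8);m=cv2.morphologyEx(m,cv2.MORPH_OPEN,np.ones((3,3)))
m=cv2.morphologyEx(m,cv2.MORPH_CLOSE,np.ones((7,7)))
n,lab=cv2.connectedComponents(m);c=cv2.findContours((lab==lab[265,475]).astype(np.uint8),0,1)[0][0][:,0]
p=plane(B,c[:,0],c[:,1],.008,True)[:,:2]*1000
print(cv2.minAreaRect(p.astype(np.float32)))
E
```

```text
((486.2249450683594, 366.3031311035156), (119.32792663574219, 84.09992218017578), 2.4769561290740967)
```

View pics/c1.png

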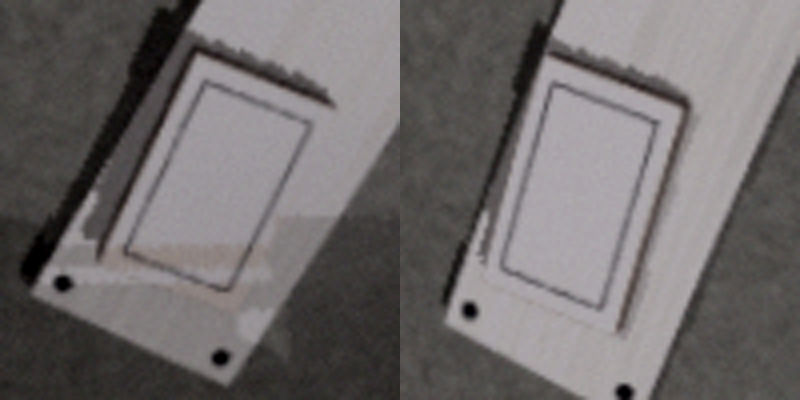

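The crops show the short template's engraved border. In the left crop its corners are at (206,82), (313,123), (230,292), (126,252). In the right crop they are at (552,84), (657,122), (603,309), (503,268).

```bash
cat >> h.py <<'E'
def go(x,y,z,yawdeg):
    """units for jog from the present pose to a TCP target (tool down); yaw taken mod 180"""
    from station import arm
    s=arm.get_state();M=R.from_euler("xyz",s["ee_rot"]);d=M.inv().apply(np.array([x,y,z])-s["eef_pos"])/.06
    dy=(yawdeg-np.degrees(s["ee_rot"][2])+90)%180-90
    print("t",round(s["t"],2),"pos",np.round(s["eef_pos"],4),"yaw",np.degrees(s["ee_rot"][2]).round(2),"q6",s["q"][5].round(2),"F",np.round(s["force"],1),"w",round(s["width"],4))
    print("  jog",np.round(d,3),"turn",round(-dy/5,3),"rows>=",np.ceil(max(np.linalg.norm(d)*.96,abs(dy)/10.7)))
E
python3 - <<'E'
from h import *
A,B=load("w1"),load("w2")
p=np.array([(206,82),(313,123),(230,292),(126,252)])/4+[300-.4,225-.4]
q=np.array([(152,84),(257,122),(203,309),(103,268)])/4+[120-.4,140-.4]
for a,b in zip(p,q): print(tri([(A,*a,1),(B,*b,1)]))
for f,c in((A,p),(B,q)):
    X=plane(f,c[:,0],c[:,1],.02,True)[:,:2];e=X[3]-X[0]+X[2]-X[1];print(X.mean(0).round(4),np.degrees(np.arctan2(e[1],e[0])))
go(.58,-.07,.11,180)
E
```

```text
(array([ 0.54316246, -0.0949085 ,  0.0204665 ]), np.float64(0.0004127114745638294))
(array([ 0.54002315, -0.05524987,  0.02024192]), np.float64(0.00031058501068061974))
(array([ 0.60799377, -0.05025367,  0.01979116]), np.float64(2.483196490575029e-05))
(array([ 0.61055924, -0.09023331,  0.01910025]), np.float64(0.0002927863576625706))
[ 0.5751 -0.0727] 3.898006969876788
[ 0.5756 -0.0726] 4.379611489952794
t 2.12 pos [0.4934 0.1099 0.3285] yaw -154.02 q6 -1.73 F [ 0.8 -0.   0.3] w 0.0874
  jog [ 0.015 -3.328  3.641] turn 5.196 rows>= 5.0
```

```bash
python3 -c "
from h import *
go(.5754,-.0727,.08,4.1)"
```

```text
t 2.12 pos [0.4934 0.1099 0.3285] yaw -154.02 q6 -1.73 F [ 0.8 -0.   0.3] w 0.0874
  jog [ 0.103 -3.335  4.141] turn 4.376 rows>= 6.0
```

Request:
{"op": "jog_arm", "data": {
  "deltas": [
    [[0.1,-3.335,3.0,4.38],[0.1,-3.335,3.0,4.38],[0.1,-3.335,3.0,4.38],[0.1,-3.335,3.0,4.38],[0.1,-3.335,4.1,4.38],[0.1,-3.335,4.1,4.38],[0.1,-3.335,4.1,4.38],[0.1,-3.335,4.1,4.38]]
  ],
  "grip": 80,
  "squeeze": 15
}}

```text
t: 3.12
eef_pos: [0.5773, -0.0714, 0.0851]
ee_rot: [-3.142, 0.004, -3.069]
force: [0.3, 0.7, -0.4]
width: 0.0801
gripper_force: 0.0
```

```bash
python3 -c "
from h import *
go(.5754,-.0727,.011,4.1)"
```

```text
t 3.12 pos [ 0.5773 -0.0714  0.0851] yaw -175.84 q6 -1.71 F [ 0.3  0.7 -0.4] w 0.0801
  jog [ 0.038 -0.02   1.234] turn 0.012 rows>= 2.0
```

Request:
{"op": "jog_arm", "data": {
  "deltas": [
    [[0,0,0.6,0],[0,0,1.0,0],[0,0,1.19,0],[0,0,1.19,0],[0,0,1.19,0]]
  ]
}}

```text
t: 3.75
eef_pos: [0.5769, -0.0716, 0.0127]
ee_rot: [3.141, 0.002, -3.069]
force: [-0.2, -0.2, -0.2]
width: 0.08
gripper_force: 0.0
```

Request:
{"op": "jog_arm", "data": {
  "deltas": [
    [[0,0,0,0],[0,0,0,0],[0,0,0,0],[0,0,0,0],[0,0,0,0],[0,0,0,0]]
  ],
  "grip": 40
}}

```text
t: 4.5
eef_pos: [0.5759, -0.072, 0.0113]
ee_rot: [-3.142, 0.0, -3.07]
force: [-0.4, 1.1, 3.2]
width: 0.0539
gripper_force: 15.0
```

Request:
{"op": "jog_arm", "data": {
  "deltas": [
    [[0,0,-0.5,0],[0,0,-1.5,0],[0,0,-2.0,0],[0,0,-2.0,0]]
  ]
}}

```text
t: 5.0
eef_pos: [0.5774, -0.0717, 0.1338]
ee_rot: [3.141, 0.005, -3.07]
force: [0.2, 0.5, -1.5]
width: 0.0537
gripper_force: 15.0
```

```bash
python3 -c "
from h import *
go(.4862,.3663,.10,2.5)"
```

```text
t 5.0 pos [ 0.5774 -0.0717  0.1338] yaw -175.89 q6 -1.71 F [ 0.2  0.5 -1.5] w 0.0537
  jog [0.995 7.39  0.562] turn 0.322 rows>= 8.0
```

Request:
{"op": "jog_arm", "data": {
  "deltas": [
    [[0.97,7.4,0,0.32],[0.97,7.4,0,0.32],[0.97,7.4,0,0.32],[0.97,7.4,0,0.32],[0.97,7.4,0,0.32],[0.97,7.4,0,0.32],[0.97,7.4,0,0.32],[0.97,7.4,0,0.32]]
  ]
}}

```text
t: 6.0
eef_pos: [0.4845, 0.3698, 0.1292]
ee_rot: [-3.14, -0.001, -3.095]
force: [0.4, 0.3, -0.1]
width: 0.054
gripper_force: 15.0
```

Request:
{"op": "jog_arm", "data": {
  "deltas": [
    [[0,0,0.8,0],[0,0,1.5,0],[0,0,1.5,0],[0,0,1.5,0]]
  ]
}}

```text
t: 6.5
eef_pos: [0.4866, 0.3667, 0.0419]
ee_rot: [-3.141, 0.0, -3.098]
force: [0.7, 0.2, 0.2]
width: 0.0537
gripper_force: 15.0
```

```bash
python3 -c "
from h import *
go(.4862,.3663,.0115,2.5)"
```

```text
t 6.5 pos [0.4866 0.3667 0.0419] yaw -177.5 q6 -2.49 F [0.7 0.2 0.2] w 0.0537
  jog [ 0.007 -0.007  0.507] turn 0.0 rows>= 1.0
```

Request:
{"op": "jog_arm", "data": {
  "deltas": [
    [[0,0,0.25,0],[0,0,0.42,0],[0,0,0.49,0],[0,0,0.49,0],[0,0,0.49,0]]
  ]
}}

```text
t: 7.12
eef_pos: [0.4861, 0.3669, 0.0119]
ee_rot: [3.141, 0.0, -3.098]
force: [0.5, -0.1, -0.3]
width: 0.0539
gripper_force: 15.0
```

Request:
{"op": "jog_arm", "data": {
  "deltas": [
    [[0,0,0,0],[0,0,0,0],[0,0,0,0],[0,0,0,0]]
  ],
  "grip": 80
}}

```text
t: 7.62
eef_pos: [0.486, 0.3668, 0.0118]
ee_rot: [3.142, 0.0, -3.098]
force: [0.5, 0.1, -0.1]
width: 0.0794
gripper_force: 0.0
```

Request:
{"op": "jog_arm", "data": {
  "deltas": [
    [[0,0,-1.0,0],[0,0,-2.0,0],[0,0,-3.0,0],[0,0,-4.0,0],[0,0,-4.0,0]]
  ]
}}

```text
t: 8.25
eef_pos: [0.4879, 0.3685, 0.2579]
ee_rot: [3.134, 0.007, -3.097]
force: [0.1, 0.3, -1.3]
width: 0.0803
gripper_force: 0.0
```

```bash
python3 -c "
from h import *
f=snap('wrist','w3')
go(.597,-.367,.2,169.2)"
```

```text
t 8.3 pos [0.4866 0.3676 0.2546] yaw -177.5 q6 -2.49 F [ 0.   0.2 -1. ] w 0.0803
  jog [ -1.3   -12.316   0.862] turn 2.661 rows>= 12.0
```

View pics/w3.png

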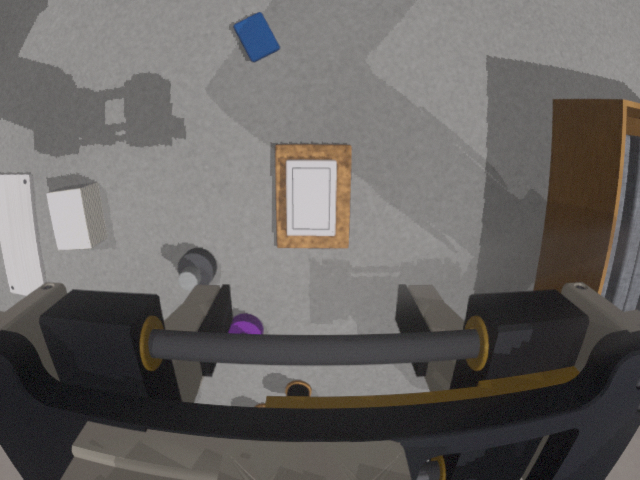

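The wrist view shows the short template lying square and centred on the cork, at about (311,197).

Request:
{"op": "jog_arm", "data": {
  "deltas": [
    [[-2.39,-11.72,0,2.66],[-2.39,-11.72,0,2.66],[-2.39,-11.72,0,2.66],[-2.39,-11.72,0,2.66],[-2.39,-11.72,0,2.66],[-2.39,-11.72,0,2.66],[-2.39,-11.72,0,2.66],[-2.39,-11.72,0,2.66]]
  ]
}}

```text
t: 9.3
eef_pos: [0.6068, -0.1203, 0.2503]
ee_rot: [-3.141, -0.002, 2.953]
force: [1.0, 0.1, 1.0]
width: 0.08
gripper_force: 0.0
```

```bash
python3 -c "
from h import *
go(.66,-.33,.25,169.2)"
```

```text
t 9.3 pos [ 0.6068 -0.1203  0.2503] yaw 169.2 q6 -1.88 F [1.  0.1 1. ] w 0.08
  jog [-1.526e+00 -3.267e+00  2.000e-03] turn 0.001 rows>= 4.0
```

Request:
{"op": "jog_arm", "data": {
  "deltas": [
    [[-1.5,-3.2,0,0],[-1.5,-3.2,0,0],[-1.5,-3.2,0,0],[-1.5,-3.2,0,0],[-1.5,-3.2,0,0],[-1.5,-3.2,0,0],[-1.5,-3.2,0,0]]
  ]
}}

```text
t: 10.18
eef_pos: [0.6596, -0.3227, 0.2517]
ee_rot: [3.141, -0.0, 2.954]
force: [0.0, 0.3, -0.2]
width: 0.0799
gripper_force: 0.0
```

```bash
python3 - <<'E'
from h import *
f=snap('wrist','w4');A=load("w1")
g=cv2.cvtColor(f["img"],cv2.COLOR_RGB2GRAY)
# predict pixel of long centre by search
V,U=np.mgrid[0:480:2,0:640:2];P=plane(f,U.ravel(),V.ravel(),.012,True)
def px(x,y): i=np.argmin(np.hypot(P[:,0]-x,P[:,1]-y)); return int(U.ravel()[i]),int(V.ravel()[i])
s=px(.597,-.367);m=px(.48,-.218);print(s,m,g[s[1],s[0]],g[m[1],m[0]])
for lo in (130,145,165):
  for z in (.006,.012,.018): print(lo,z,rect(f,s,z,True,lo)[1],rect(A,(160,185),z,True,lo)[1])
  print(rect(f,m,.012,True,lo)[1])
go(.597,-.367,.06,169.2)
E
```

```text
(262, 154) (380, 24) 191 189
130 0.006 [ 601.6 -374.5  875.9  446.    81.1] [ 506.  -232.6  993.3  478.1  120. ]
130 0.012 [ 601.2 -373.5  862.8  439.3   81.1] [ 504.9 -232.3  980.9  472.1  120. ]
130 0.018 [ 600.8 -372.5  849.8  432.7   81.1] [ 503.9 -232.   968.5  466.2  120. ]
[ 601.2 -373.5  862.8  439.3   81.1]
145 0.006 [ 602.7 -371.3  172.9   59.7  168.2] [ 599.7 -369.1  161.9   54.6  169.2]
145 0.012 [ 602.4 -370.4  170.3   58.9  168.2] [ 597.5 -367.1  159.9   53.9  169.2]
145 0.018 [ 602.  -369.4  167.7   58.   168.2] [ 595.3 -365.1  157.8   53.2  169.2]
[ 492.8 -217.4   94.7   54.3    3.6]
165 0.006 [ 597.5 -368.3  160.6   54.3  169.2] [ 599.2 -369.   159.9   53.1  169.1]
165 0.012 [ 597.2 -367.4  158.3   53.5  169.2] [ 597.  -367.   157.9   52.5  169.1]
165 0.018 [ 596.9 -366.5  155.9   52.7  169.2] [ 594.8 -365.   155.9   51.8  169.1]
[ 492.5 -217.7   94.1   52.9    3.6]
t 10.22 pos [ 0.6597 -0.3226  0.252 ] yaw 169.28 q6 -1.57 F [-0.2 -1.1  0.2] w 0.0802
  jog [ 0.89  -0.921  3.2  ] turn 0.016 rows>= 4.0
```

Request:
{"op": "jog_arm", "data": {
  "deltas": [
    [[0.89,-0.92,1.0,0.02],[0.89,-0.92,2.0,0.02],[0.89,-0.92,3.2,0.02],[0.89,-0.92,3.2,0.02],[0.89,-0.92,3.2,0.02],[0.89,-0.92,3.2,0.02],[0.89,-0.92,3.2,0.02]]
  ]
}}

```text
t: 11.1
eef_pos: [0.5984, -0.3681, 0.0623]
ee_rot: [-3.141, 0.004, 2.952]
force: [0.8, 0.4, 0.8]
width: 0.0799
gripper_force: 0.0
```

```bash
python3 -c "
from h import *
go(.5971,-.3672,.003,169.2)"
```

```text
t 11.1 pos [ 0.5984 -0.3681  0.0623] yaw 169.15 q6 -1.49 F [0.8 0.4 0.8] w 0.0799
  jog [0.028 0.012 0.988] turn -0.011 rows>= 1.0
```

Request:
{"op": "jog_arm", "data": {
  "deltas": [
    [[0,0,0.6,0],[0,0,0.94,0],[0,0,0.94,0],[0,0,0.94,0],[0,0,0.94,0]]
  ]
}}

```text
t: 11.72
eef_pos: [0.5975, -0.3683, 0.0046]
ee_rot: [-3.141, 0.002, 2.951]
force: [-0.7, -0.2, 0.1]
width: 0.0801
gripper_force: 0.0
```

Request:
{"op": "jog_arm", "data": {
  "deltas": [
    [[0,0,0,0],[0,0,0,0],[0,0,0,0],[0,0,0,0],[0,0,0,0],[0,0,0,0]]
  ],
  "grip": 40,
  "squeeze": 20
}}

```text
t: 12.48
eef_pos: [0.5968, -0.368, 0.0035]
ee_rot: [-3.142, -0.0, 2.951]
force: [-0.9, 0.1, 1.5]
width: 0.0539
gripper_force: 20.0
```

Request:
{"op": "jog_arm", "data": {
  "deltas": [
    [[0,0,-0.5,0],[0,0,-1.2,0],[0,0,-1.8,0],[0,0,-1.8,0],[0,0,-1.8,0],[0,0,-1.8,0]]
  ]
}}

```text
t: 13.22
eef_pos: [0.596, -0.3677, 0.1098]
ee_rot: [3.141, -0.002, 2.951]
force: [-0.4, 0.7, -1.7]
width: 0.0538
gripper_force: 20.0
```

```bash
python3 -c "
from h import *
go(.552,-.0658,.09,178)"
```

```text
t 13.22 pos [ 0.596  -0.3677  0.1098] yaw 169.09 q6 -1.49 F [-0.4  0.7 -1.7] w 0.0538
  jog [1.671 4.802 0.336] turn -1.782 rows>= 5.0
```

Request:
{"op": "jog_arm", "data": {
  "deltas": [
    [[1.67,4.8,0,-1.78],[1.67,4.8,0,-1.78],[1.67,4.8,0,-1.78],[1.67,4.8,0,-1.78],[1.67,4.8,0,-1.78],[1.67,4.8,0.9,-1.78],[1.67,4.8,0.9,-1.78],[1.67,4.8,0.9,-1.78]]
  ]
}}

```text
t: 14.22
eef_pos: [0.5533, -0.0668, 0.0579]
ee_rot: [-3.141, -0.001, 3.107]
force: [0.2, -0.4, -1.6]
width: 0.054
gripper_force: 20.0
```

Request:
{"op": "jog_arm", "data": {
  "deltas": [
    [[0,0,0,0],[0,0,0,0],[0,0,0,0]]
  ]
}}

```text
t: 14.6
eef_pos: [0.5532, -0.0666, 0.0581]
ee_rot: [3.141, 0.001, 3.106]
force: [0.2, 0.6, -1.0]
width: 0.0539
gripper_force: 20.0
```

```bash
python3 -c "
from h import *
snap('wrist','w5')
go(.552,-.0658,.0120,178)"
```

```text
t 14.65 pos [ 0.5531 -0.0665  0.0579] yaw 177.97 q6 -1.84 F [-0.7 -0.7 -1. ] w 0.0534
  jog [0.019 0.011 0.765] turn -0.005 rows>= 1.0
```

Request:
{"op": "jog_arm", "data": {
  "deltas": [
    [[0.02,0.01,0.4,0],[0.02,0.01,0.65,0],[0.02,0.01,0.72,0],[0.02,0.01,0.77,0],[0.02,0.01,0.77,0],[0.02,0.01,0.77,0]]
  ]
}}

```text
t: 15.4
eef_pos: [0.5521, -0.0655, 0.0116]
ee_rot: [3.141, 0.001, 3.107]
force: [0.7, 0.3, -1.7]
width: 0.0537
gripper_force: 20.0
```

Request:
{"op": "jog_arm", "data": {
  "deltas": [
    [[0,0,0,0],[0,0,0,0],[0,0,0,0],[0,0,0,0]]
  ],
  "grip": 80
}}

```text
t: 15.9
eef_pos: [0.5517, -0.0656, 0.0112]
ee_rot: [3.142, 0.0, 3.107]
force: [-0.4, 0.1, -0.4]
width: 0.0796
gripper_force: 0.0
```

Request:
{"op": "jog_arm", "data": {
  "deltas": [
    [[0,0,-0.6,0],[0,0,-1.6,0],[0,0,-2.6,0],[0,0,-3.6,0],[0,0,-3.6,0],[0,0,-3.6,0]]
  ]
}}

```text
t: 16.65
eef_pos: [0.5513, -0.0655, 0.227]
ee_rot: [3.141, 0.0, 3.106]
force: [-0.4, -0.3, -0.6]
width: 0.0801
gripper_force: 0.0
```

```bash
python3 -c "
from h import *
go(.56,-.15,.25,183.7)"
```

```text
t 16.65 pos [ 0.5513 -0.0655  0.227 ] yaw 177.99 q6 -1.84 F [-0.4 -0.3 -0.6] w 0.0801
  jog [-0.194 -1.402 -0.383] turn -1.142 rows>= 2.0
```

Request:
{"op": "jog_arm", "data": {
  "deltas": [
    [[-1.2,-1.4,-0.4,-1.14],[-1.2,-1.4,-0.4,-1.14],[-1.2,-1.4,-0.4,-1.14],[-1.2,-1.4,-0.4,-1.14],[-1.2,-1.4,-0.4,-1.14],[-1.2,-1.4,-0.4,-1.14]]
  ]
}}

```text
t: 17.4
eef_pos: [0.6203, -0.1513, 0.2512]
ee_rot: [3.141, -0.0, -3.076]
force: [-0.2, 0.3, 0.1]
width: 0.0799
gripper_force: 0.0
```

```bash
python3 - <<'E'
from h import *
f=snap('wrist','w6')
V,U=np.mgrid[0:480:2,0:640:2];P=plane(f,U.ravel(),V.ravel(),.012,True)
def px(x,y): i=np.argmin(np.hypot(P[:,0]-x,P[:,1]-y)); return int(U.ravel()[i]),int(V.ravel()[i])
m=px(.48,-.218);print(m,px(.552,-.0658))
for lo in (155,165): print(rect(f,m,.012,True,lo)[1])
go(.4805,-.218,.06,183.7)
E
```

```text
(260, 70) (398, 146)
[ 480.4 -218.   118.9   53.4    3.8]
[ 480.3 -217.9  118.3   53.3    3.7]
t 17.45 pos [ 0.6205 -0.1514  0.2514] yaw -176.24 q6 -1.57 F [-1.  -0.1  0.7] w 0.0799
  jog [ 2.401 -0.955  3.189] turn 0.012 rows>= 4.0
```

View pics/w6.png

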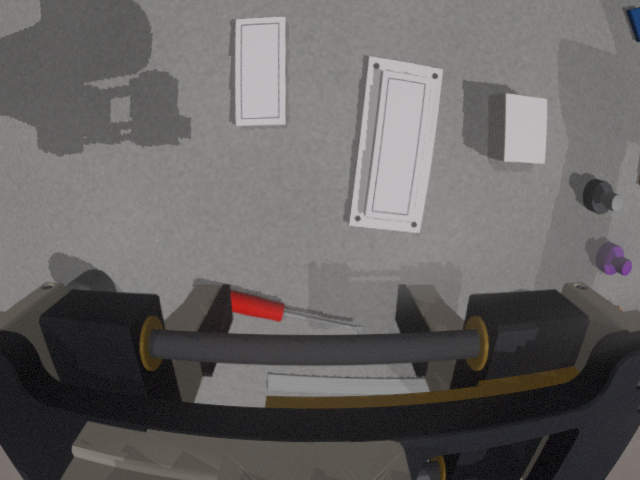

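The wrist view shows the long template on the plate, with border corners at (391,75), (425,80), (407,215), (373,212). The plate screws are at (376,66), (435,75), (413,225), (357,218), and the medium template is at (260,70).

Request:
{"op": "jog_arm", "data": {
  "deltas": [
    [[2.4,-0.95,1.0,0],[2.4,-0.95,2.0,0],[2.4,-0.95,3.19,0],[2.4,-0.95,3.19,0],[2.4,-0.95,3.19,0],[2.4,-0.95,3.19,0],[2.4,-0.95,3.19,0],[2.4,-0.95,3.19,0]]
  ]
}}

```text
t: 18.45
eef_pos: [0.4823, -0.2181, 0.0612]
ee_rot: [-3.141, 0.003, -3.076]
force: [0.4, 0.8, -0.0]
width: 0.08
gripper_force: 0.0
```

```bash
python3 - <<'E'
from h import *
f=load('w6')
for c,z in (([(391,75),(425,80),(407,215),(373,212)],.02),([(376,66),(435,75),(413,225),(357,218)],.008)):
    c=np.array(c);X=plane(f,c[:,0],c[:,1],z,True)[:,:2];e=X[3]-X[0]+X[2]-X[1];print(X.mean(0).round(4),np.degrees(np.arctan2(e[1],e[0])))
go(.4804,-.218,.003,183.75)
E
```

```text
[ 0.551  -0.0653] -2.0254906491629567
[ 0.5525 -0.0661] -2.2799414912140543
t 18.45 pos [ 0.4823 -0.2181  0.0612] yaw -176.26 q6 -1.45 F [ 0.4  0.8 -0. ] w 0.08
  jog [0.034 0.004 0.97 ] turn -0.002 rows>= 1.0
```

Request:
{"op": "jog_arm", "data": {
  "deltas": [
    [[0.02,0,0.6,0],[0.02,0,0.96,0],[0.02,0,0.96,0],[0.02,0,0.96,0],[0.02,0,0.96,0]]
  ]
}}

```text
t: 19.08
eef_pos: [0.4801, -0.2183, 0.0029]
ee_rot: [-3.141, 0.001, -3.077]
force: [-0.2, -0.1, -0.1]
width: 0.0806
gripper_force: 0.0
```

Request:
{"op": "jog_arm", "data": {
  "deltas": [
    [[0,0,0,0],[0,0,0,0],[0,0,0,0],[0,0,0,0],[0,0,0,0],[0,0,0,0]]
  ],
  "grip": 40,
  "squeeze": 18
}}

```text
t: 19.82
eef_pos: [0.4795, -0.2183, 0.0022]
ee_rot: [-3.142, 0.0, -3.077]
force: [-0.9, 0.5, 2.1]
width: 0.0536
gripper_force: 18.0
```

Request:
{"op": "jog_arm", "data": {
  "deltas": [
    [[0,0,-0.5,0],[0,0,-1.2,0],[0,0,-1.6,0],[0,0,-1.6,0],[0,0,-1.6,0],[0,0,-1.6,0]]
  ]
}}

```text
t: 20.58
eef_pos: [0.4787, -0.2182, 0.097]
ee_rot: [3.141, -0.002, -3.077]
force: [0.5, -0.5, -1.0]
width: 0.0537
gripper_force: 18.0
```

```bash
python3 -c "
from h import *
go(.552,-.0658,.09,178)"
```

```text
t 20.57 pos [ 0.4787 -0.2182  0.097 ] yaw -176.31 q6 -1.45 F [ 0.5 -0.5 -1. ] w 0.0537
  jog [-1.383  2.456  0.114] turn 1.138 rows>= 3.0
```

Request:
{"op": "jog_arm", "data": {
  "deltas": [
    [[-1.36,2.45,0,1.14],[-1.36,2.45,0,1.14],[-1.36,2.45,0,1.14],[-1.36,2.45,0,1.14],[-1.36,2.45,0.5,1.14],[-1.36,2.45,0.5,1.14],[-1.36,2.45,0.5,1.14],[-1.36,2.45,0.5,1.14]]
  ]
}}

```text
t: 21.58
eef_pos: [0.5519, -0.0667, 0.069]
ee_rot: [3.141, 0.001, 3.106]
force: [-1.5, 0.4, -0.9]
width: 0.0538
gripper_force: 18.0
```

```bash
python3 -c "
from h import *
go(.5512,-.0656,.0225,178)"
```

```text
t 21.57 pos [ 0.5519 -0.0667  0.069 ] yaw 177.98 q6 -1.84 F [-1.5  0.4 -0.9] w 0.0538
  jog [0.014 0.018 0.776] turn -0.004 rows>= 1.0
```

Request:
{"op": "jog_arm", "data": {
  "deltas": [
    [[0.01,0.015,0.4,0],[0.01,0.015,0.65,0],[0.01,0.015,0.73,0],[0.01,0.015,0.775,0],[0.01,0.015,0.775,0],[0.01,0.015,0.775,0]]
  ]
}}

```text
t: 22.32
eef_pos: [0.5514, -0.0654, 0.0222]
ee_rot: [3.141, 0.001, 3.107]
force: [-0.8, -0.6, 2.0]
width: 0.0543
gripper_force: 18.0
```

Request:
{"op": "jog_arm", "data": {
  "deltas": [
    [[0,0,0,0],[0,0,0,0],[0,0,0,0],[0,0,0,0]]
  ],
  "grip": 80
}}

```text
t: 22.82
eef_pos: [0.5509, -0.0654, 0.0217]
ee_rot: [-3.142, -0.0, 3.107]
force: [-0.1, -0.9, -0.2]
width: 0.0795
gripper_force: 0.0
```

Request:
{"op": "jog_arm", "data": {
  "deltas": [
    [[0,0,-0.6,0],[0,0,-1.6,0],[0,0,-2.6,0],[0,0,-3.6,0],[0,0,-3.6,0],[0,0,-3.6,0]]
  ]
}}

```text
t: 23.58
eef_pos: [0.5505, -0.0653, 0.2375]
ee_rot: [3.141, 0.0, 3.107]
force: [0.4, -0.3, -1.9]
width: 0.0799
gripper_force: 0.0
```

```bash
python3 - <<'E'
from h import *
B=load("w3")
c=np.array([(291,167),(329,168),(330,229),(292,230)]);X=plane(B,c[:,0],c[:,1],.02,True)[:,:2];print(X.mean(0))
go(.58,.2,.24,182.5)
E
```

```text
[0.48602345 0.36609684]
t 23.57 pos [ 0.5505 -0.0653  0.2375] yaw 177.99 q6 -1.84 F [ 0.4 -0.3 -1.9] w 0.0799
  jog [-0.337  4.437 -0.039] turn -0.902 rows>= 5.0
```

Request:
{"op": "jog_arm", "data": {
  "deltas": [
    [[-0.67,4.4,0,-0.9],[-0.67,4.4,0,-0.9],[-0.67,4.4,0,-0.9],[-0.67,4.4,0,-0.9],[-0.67,4.4,0,-0.9],[-0.67,4.4,0,-0.9],[-0.67,4.4,0,-0.9],[-0.67,4.4,0,-0.9]]
  ]
}}

```text
t: 24.58
eef_pos: [0.6001, 0.1957, 0.2376]
ee_rot: [-3.141, -0.0, -3.099]
force: [-0.1, -0.7, 0.3]
width: 0.0801
gripper_force: 0.0
```

```bash
python3 - <<'E'
from h import *
f=snap('wrist','w7')
go(.486,.3665,.07,182.5)
E
```

```text
t 24.62 pos [0.6002 0.1958 0.2378] yaw -177.58 q6 -2.15 F [-1.  -0.3  0.1] w 0.0803
  jog [1.782 2.923 2.797] turn -0.015 rows>= 5.0
```

View pics/w7.png

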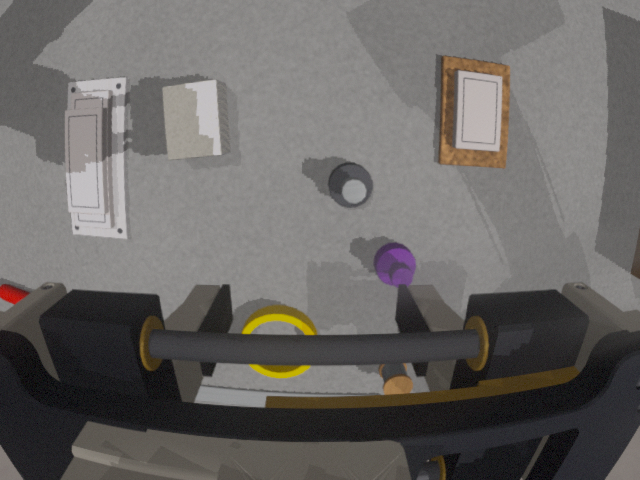

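This view shows the medium template on the long one, with border corners near (79,115), (102,117), (94,209), (71,207). The knob top is at (354,192), and the short template's border corners are at (465,78), (501,80), (495,144), (460,142).

```bash
python3 - <<'E'
from h import *
f=load('w7');B=load("w2");s=load("scene0")
for c,z in (([(79,115),(102,117),(94,209),(71,207)],.032),([(465,78),(501,80),(495,144),(460,142)],.02)):
    c=np.array(c);X=plane(f,c[:,0],c[:,1],z,True)[:,:2];e=X[3]-X[0]+X[2]-X[1];print(X.mean(0).round(4),np.degrees(np.arctan2(e[1],e[0])))
print(tri([(f,354,192,1),(B,369,292,1)]),tri([(f,354,192,1),(s,420,262,0)]),plane(f,354,192,.052,True))
E
```

```text
[ 0.5539 -0.0618] -10.268216881594931
[0.4854 0.3674] -1.0418605262039244
(array([0.57825606, 0.23328591, 0.04380751]), np.float64(0.00060817550833624)) (array([0.57715151, 0.23239469, 0.05238997]), np.float64(0.00048326957540920584)) [[0.57729029 0.23196043 0.052     ]]
```

Request:
{"op": "jog_arm", "data": {
  "deltas": [
    [[1.78,2.92,1.0,0],[1.78,2.92,1.0,0],[1.78,2.92,2.0,0],[1.78,2.92,2.8,0],[1.78,2.92,2.8,0],[1.78,2.92,2.8,0],[1.78,2.92,2.8,0],[1.78,2.92,2.8,0]]
  ]
}}

```text
t: 25.62
eef_pos: [0.4872, 0.3675, 0.0715]
ee_rot: [3.139, 0.002, -3.099]
force: [-0.1, -1.2, 0.5]
width: 0.0801
gripper_force: 0.0
```

```bash
python3 -c "
from h import *
go(.486,.3666,.0112,182.5)"
```

```text
t 25.62 pos [0.4872 0.3675 0.0715] yaw -177.55 q6 -2.49 F [-0.1 -1.2  0.5] w 0.0801
  jog [ 0.022 -0.017  1.006] turn -0.011 rows>= 1.0
```

```bash
python3 - <<'E'
from h import *
f=load('w7')["img"][70:245,55:140]
i=cv2.resize(f,None,fx=3.4,fy=3.4,interpolation=cv2.INTER_CUBIC);i=np.clip((i.astype(float)-70)*1.6,0,255).astype(np.uint8)
cv2.imwrite("pics/c7.png",i[:,:,::-1]);print(i.shape)
E
```

```text
(595, 289, 3)
```

View pics/c7.png

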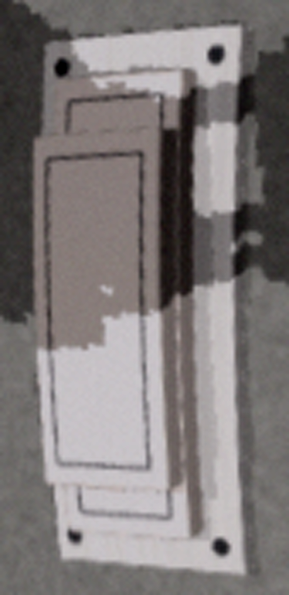

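The crop shows the medium template aligned with the plate, with border corners at (47,158), (143,154), (152,467), (57,465). Plate screws are at (62,68), (216,54), (220,546), (75,536).

```bash
python3 - <<'E'
from h import *
f=load('w7')
for c,z in (([(47,158),(143,154),(152,467),(57,465)],.032),([(62,68),(216,54),(220,546),(75,536)],.008)):
    c=np.array(c)/3.4+[55-.35,70-.35];X=plane(f,c[:,0],c[:,1],z,True)[:,:2];e=X[3]-X[0]+X[2]-X[1];print(X.round(4).tolist(),X.mean(0).round(4),np.degrees(np.arctan2(e[1],e[0])))
E
```

```text
[[0.4995, -0.0839], [0.5016, -0.0435], [0.6044, -0.0461], [0.6041, -0.0876]] [ 0.5524 -0.0653] -1.7310737502715
[[0.4668, -0.0953], [0.4689, -0.0295], [0.6384, -0.0358], [0.6368, -0.1013]] [ 0.5527 -0.0655] -2.076175743671366
```

Request:
{"op": "jog_arm", "data": {
  "deltas": [
    [[0.01,0,0.6,0],[0.01,0,0.99,0],[0.01,0,0.99,0],[0.01,0,0.99,0],[0.01,0,0.99,0]]
  ]
}}

```text
t: 26.25
eef_pos: [0.4859, 0.3678, 0.0116]
ee_rot: [3.14, 0.001, -3.098]
force: [0.3, -0.3, -0.6]
width: 0.0801
gripper_force: 0.0
```

Request:
{"op": "jog_arm", "data": {
  "deltas": [
    [[0,0,0,0],[0,0,0,0],[0,0,0,0],[0,0,0,0],[0,0,0,0],[0,0,0,0]]
  ],
  "grip": 40,
  "squeeze": 15
}}

```text
t: 27.0
eef_pos: [0.4853, 0.3674, 0.0103]
ee_rot: [-3.142, 0.0, -3.098]
force: [-0.3, -0.7, 2.5]
width: 0.0537
gripper_force: 15.0
```

Request:
{"op": "jog_arm", "data": {
  "deltas": [
    [[0,0,-0.6,0],[0,0,-1.4,0],[0,0,-2.0,0],[0,0,-2.0,0],[0,0,-2.0,0],[0,0,-2.0,0]]
  ]
}}

```text
t: 27.75
eef_pos: [0.4848, 0.3667, 0.1289]
ee_rot: [-3.14, -0.002, -3.098]
force: [0.2, 0.3, -0.5]
width: 0.0535
gripper_force: 15.0
```

```bash
python3 -c "
from h import *
go(.552,-.0656,.13,178)"
```

```text
t 27.75 pos [0.4848 0.3667 0.1289] yaw -177.51 q6 -2.5 F [ 0.2  0.3 -0.5] w 0.0535
  jog [-0.806 -7.247 -0.008] turn 0.898 rows>= 8.0
```

Request:
{"op": "jog_arm", "data": {
  "deltas": [
    [[-0.8,-7.25,0,0.9],[-0.8,-7.25,0,0.9],[-0.8,-7.25,0,0.9],[-0.8,-7.25,0,0.9],[-0.8,-7.25,0,0.9],[-0.8,-7.25,0,0.9],[-0.8,-7.25,0,0.9],[-0.8,-7.25,0,0.9]]
  ]
}}

```text
t: 28.75
eef_pos: [0.5516, -0.0692, 0.1289]
ee_rot: [-3.141, -0.002, 3.101]
force: [-0.2, 0.0, -0.6]
width: 0.054
gripper_force: 15.0
```

Request:
{"op": "jog_arm", "data": {
  "deltas": [
    [[0,0,0.4,0],[0,0,0.8,0],[0,0,0.8,0],[0,0,0.8,0],[0,0,0.8,0]]
  ]
}}

```text
t: 29.38
eef_pos: [0.5529, -0.0647, 0.0832]
ee_rot: [3.141, 0.001, 3.107]
force: [0.6, -0.5, -0.7]
width: 0.0538
gripper_force: 15.0
```

```bash
python3 -c "
from h import *
go(.552,-.0656,.0345,178)"
```

```text
t 29.38 pos [ 0.5529 -0.0647  0.0832] yaw 178.04 q6 -1.84 F [ 0.6 -0.5 -0.7] w 0.0538
  jog [ 0.016 -0.015  0.812] turn 0.007 rows>= 1.0
```

Request:
{"op": "jog_arm", "data": {
  "deltas": [
    [[0.01,-0.015,0.4,0],[0.01,-0.015,0.65,0],[0.01,-0.015,0.75,0],[0.01,-0.015,0.8,0],[0.01,-0.015,0.8,0],[0.01,-0.015,0.8,0]]
  ]
}}

```text
t: 30.12
eef_pos: [0.552, -0.066, 0.0347]
ee_rot: [3.141, 0.001, 3.107]
force: [0.2, 0.2, -0.7]
width: 0.0539
gripper_force: 15.0
```

Request:
{"op": "jog_arm", "data": {
  "deltas": [
    [[0,0,0,0],[0,0,0,0],[0,0,0,0],[0,0,0,0]]
  ],
  "grip": 80
}}

```text
t: 30.62
eef_pos: [0.5517, -0.066, 0.0343]
ee_rot: [3.142, 0.0, 3.107]
force: [-0.2, 0.1, -0.2]
width: 0.0793
gripper_force: 0.0
```

Request:
{"op": "jog_arm", "data": {
  "deltas": [
    [[0,0,-0.6,0],[0,0,-1.6,0],[0,0,-2.6,0],[0,0,-3.2,0],[0,0,-3.2,0],[0,0,-3.2,0]]
  ]
}}

```text
t: 31.38
eef_pos: [0.5511, -0.066, 0.2257]
ee_rot: [3.141, -0.001, 3.107]
force: [-0.7, 0.3, 0.2]
width: 0.0801
gripper_force: 0.0
```

```bash
python3 -c "
from h import *
go(.65,.15,.24,178)"
```

```text
t 31.38 pos [ 0.5511 -0.066   0.2257] yaw 177.99 q6 -1.84 F [-0.7  0.3  0.2] w 0.0801
  jog [-1.52   3.655 -0.238] turn -0.002 rows>= 4.0
```

Request:
{"op": "jog_arm", "data": {
  "deltas": [
    [[-1.5,3.6,-0.2,0],[-1.5,3.6,-0.2,0],[-1.5,3.6,-0.2,0],[-1.5,3.6,-0.2,0],[-1.5,3.6,-0.2,0],[-1.5,3.6,-0.2,0],[-1.5,3.6,-0.2,0]]
  ],
  "grip": 50
}}

```text
t: 32.25
eef_pos: [0.6486, 0.1457, 0.2377]
ee_rot: [-3.141, -0.001, 3.106]
force: [-0.4, -0.1, -0.2]
width: 0.0493
gripper_force: 0.0
```

```bash
python3 - <<'E'
from h import *
f=snap('wrist','w8')["img"]
i=np.clip((f.astype(float)-50)*1.3,0,255).astype(np.uint8)[:300,60:460]
cv2.imwrite("pics/c8.png",cv2.resize(i,(800,600),interpolation=cv2.INTER_CUBIC)[:,:,::-1])
E
```

```text
(no output)
```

View pics/c8.png

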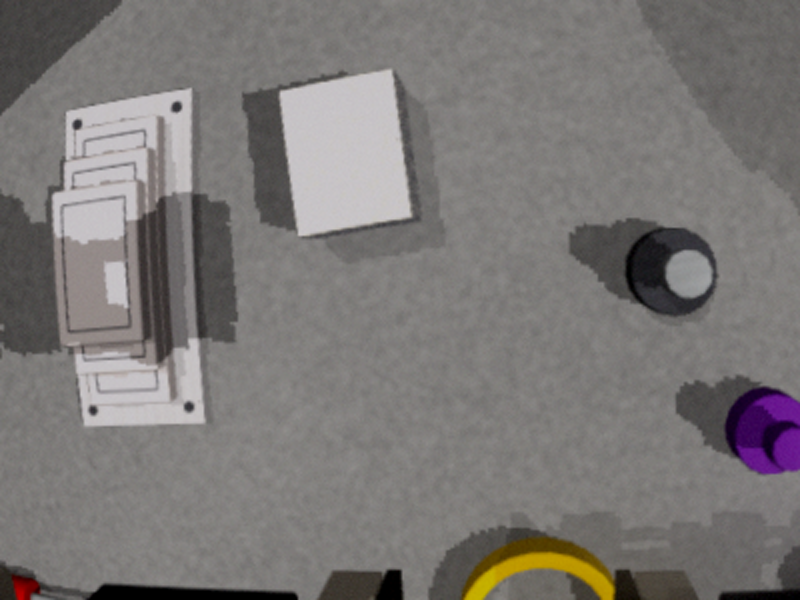

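The stack looks good. In the crop the short template's border corners are at (61,206), (127,197), (131,327), (68,332), and the screws are at (77,124), (176,106), (189,407), (93,410). The knob top is at (690,274).

```bash
python3 - <<'E'
from h import *
f=load('w8')
for c,z in (([(61,206),(127,197),(131,327),(68,332)],.044),([(77,124),(176,106),(189,407),(93,410)],.008)):
    c=np.array(c)/2+[60-.25,-.25];X=plane(f,c[:,0],c[:,1],z,True)[:,:2];e=X[3]-X[0]+X[2]-X[1];print(X.mean(0).round(4),np.degrees(np.arctan2(e[1],e[0])))
k=(60+345-.25,137-.25)
print(plane(f,*k,.052,True),tri([(f,*k,1),(load('w2'),369,292,1)]),tri([(f,*k,1),(load('scene0'),420,262,0)]),tri([(f,*k,1),(load('w7'),354,192,1)]))
go(.5772,.2325,.11,178)
E
```

```text
[ 0.5531 -0.0659] -2.734707020164451
[ 0.5527 -0.0656] -1.9688530688846009
[[0.57683196 0.23206772 0.052     ]] (array([0.57716798, 0.23343031, 0.04521736]), np.float64(0.00030663557691623287)) (array([0.57672239, 0.232502  , 0.0517243 ]), np.float64(0.00037660515998200124)) (array([0.57682808, 0.23162123, 0.05417409]), np.float64(0.00010973052353371739))
t 32.3 pos [0.6487 0.1456 0.2381] yaw 177.94 q6 -2.12 F [ 0.2 -0.2  0.4] w 0.0497
  jog [1.242 1.405 2.135] turn -0.012 rows>= 3.0
```

Stack is aligned within 1 mm. Now the weight at (0.577, 0.232).

Request:
{"op": "jog_arm", "data": {
  "deltas": [
    [[1.25,1.4,1.0,0],[1.25,1.4,1.5,0],[1.25,1.4,2.13,0],[1.25,1.4,2.13,0],[1.25,1.4,2.13,0],[1.25,1.4,2.13,0],[1.25,1.4,2.13,0]]
  ]
}}

```text
t: 33.17
eef_pos: [0.5782, 0.2331, 0.1121]
ee_rot: [3.14, 0.002, 3.106]
force: [0.8, -0.2, 0.4]
width: 0.05
gripper_force: 0.0
```

```bash
python3 -c "
from h import *
go(.5769,.2322,.028,178)"
```

```text
t 33.17 pos [0.5782 0.2331 0.1121] yaw 177.95 q6 -2.3 F [ 0.8 -0.2  0.4] w 0.05
  jog [ 0.023 -0.019  1.401] turn -0.011 rows>= 2.0
```

Request:
{"op": "jog_arm", "data": {
  "deltas": [
    [[0.02,-0.01,0.6,0],[0.02,-0.01,1.1,0],[0.02,-0.01,1.38,0],[0.02,-0.01,1.38,0],[0.02,-0.01,1.38,0],[0.02,-0.01,1.38,0]]
  ]
}}

```text
t: 33.92
eef_pos: [0.5766, 0.2332, 0.0289]
ee_rot: [3.14, 0.002, 3.107]
force: [-0.1, 0.4, -0.8]
width: 0.0498
gripper_force: 0.0
```

Request:
{"op": "jog_arm", "data": {
  "deltas": [
    [[0,0,0,0],[0,0,0,0],[0,0,0,0],[0,0,0,0],[0,0,0,0],[0,0,0,0]]
  ],
  "grip": 10,
  "squeeze": 25
}}

```text
t: 34.67
eef_pos: [0.5759, 0.2326, 0.0278]
ee_rot: [-3.141, 0.0, 3.107]
force: [-0.6, -1.3, 2.6]
width: 0.023
gripper_force: 25.0
```

Request:
{"op": "jog_arm", "data": {
  "deltas": [
    [[0,0,-0.4,0],[0,0,-1.0,0],[0,0,-1.7,0],[0,0,-2.0,0],[0,0,-2.0,0],[0,0,-2.0,0]]
  ]
}}

```text
t: 35.42
eef_pos: [0.5749, 0.2322, 0.146]
ee_rot: [-3.14, -0.002, 3.106]
force: [-0.3, -0.6, -4.9]
width: 0.0232
gripper_force: 25.0
```

```bash
python3 -c "
from h import *
go(.5523,-.0657,.14,178)"
```

```text
t 35.42 pos [0.5749 0.2322 0.146 ] yaw 177.98 q6 -2.3 F [-0.3 -0.6 -4.9] w 0.0232
  jog [ 0.201 -4.976  0.105] turn -0.005 rows>= 5.0
```

Request:
{"op": "jog_arm", "data": {
  "deltas": [
    [[0.2,-2,0,0],[0.2,-3.5,0,0],[0.2,-4.5,0,0],[0.2,-4.98,0,0],[0.2,-4.98,0,0],[0.2,-4.98,0,0],[0.2,-4.98,0,0],[0.2,-4.98,0,0]]
  ]
}}

```text
t: 36.42
eef_pos: [0.5533, -0.0646, 0.147]
ee_rot: [-3.141, -0.001, 3.108]
force: [0.1, 0.3, -3.5]
width: 0.0229
gripper_force: 25.0
```

Request:
{"op": "jog_arm", "data": {
  "deltas": [
    [[0,0,0.4,0],[0,0,0.8,0],[0,0,0.8,0],[0,0,0.8,0],[0,0,0.8,0]]
  ]
}}

```text
t: 37.05
eef_pos: [0.5543, -0.0651, 0.1008]
ee_rot: [3.141, 0.002, 3.107]
force: [0.1, -0.2, -3.5]
width: 0.0229
gripper_force: 25.0
```

```bash
python3 -c "
from h import *
f=snap('side','s9')['img'][180:330,260:460]
cv2.imwrite('pics/c9.png',cv2.resize(f,(800,600),interpolation=cv2.INTER_CUBIC)[:,:,::-1])
go(.5517,-.0657,.0722,178)"
```

```text
t 37.1 pos [ 0.5542 -0.0652  0.1007] yaw 178.03 q6 -1.84 F [ 0.3  0.3 -3.3] w 0.0235
  jog [ 0.041 -0.01   0.475] turn 0.005 rows>= 1.0
```

View pics/c9.png

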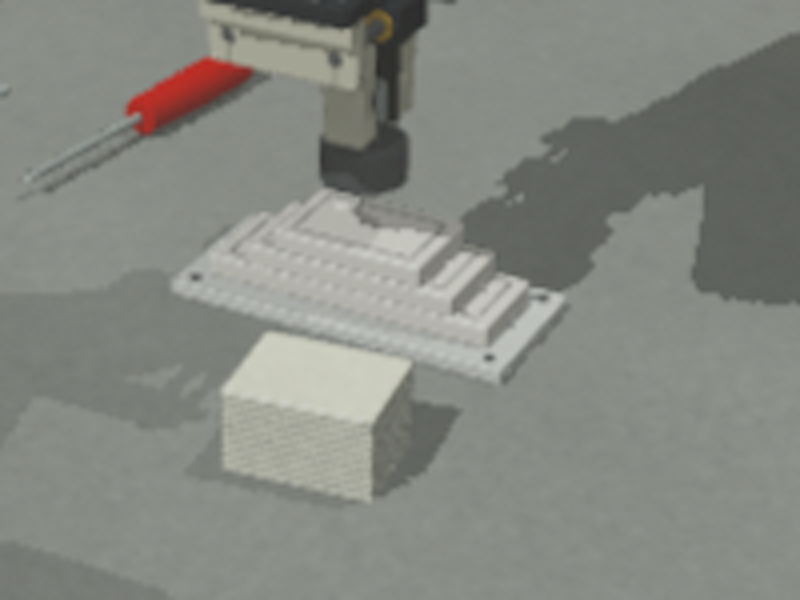

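The side view crop shows the weight's disc hanging upright at about (363,160), above a neat stack and the untouched pile.

Request:
{"op": "jog_arm", "data": {
  "deltas": [
    [[0.03,-0.01,0.25,0],[0.03,-0.01,0.38,0],[0.03,-0.01,0.44,0],[0.03,-0.01,0.47,0],[0.03,-0.01,0.47,0],[0.03,-0.01,0.47,0]]
  ]
}}

```text
t: 37.85
eef_pos: [0.5518, -0.0661, 0.0718]
ee_rot: [-3.142, 0.0, 3.107]
force: [-2.1, -0.4, 0.0]
width: 0.0233
gripper_force: 25.0
```

```bash
python3 -c "
from h import *
go(.5517,-.0657,.0718,178)"
```

```text
t 37.85 pos [ 0.5518 -0.0661  0.0718] yaw 178.01 q6 -1.84 F [-2.1 -0.4  0. ] w 0.0233
  jog [ 0.002  0.007 -0.001] turn 0.001 rows>= 1.0
```

Seated (the load is off the wrist). Release and retreat.

Request:
{"op": "jog_arm", "data": {
  "deltas": [
    [[0,0,0,0],[0,0,0,0],[0,0,0,0],[0,0,0,0]]
  ],
  "grip": 50
}}

```text
t: 38.35
eef_pos: [0.5518, -0.066, 0.0715]
ee_rot: [3.142, 0.0, 3.107]
force: [-1.1, -0.7, 0.3]
width: 0.0495
gripper_force: 0.0
```

Request:
{"op": "jog_arm", "data": {
  "deltas": [
    [[0,0,-0.4,0],[0,0,-1.0,0],[0,0,-2.0,0],[0,0,-2.5,0],[-1.5,0.5,-2.5,0],[-1.5,0.5,-2.5,0],[-1.5,0.5,-2.5,0],[-1.5,0.5,-2.5,0]]
  ]
}}

```text
t: 39.35
eef_pos: [0.642, -0.0393, 0.2209]
ee_rot: [-3.141, -0.001, 3.107]
force: [0.2, -0.3, 0.6]
width: 0.0496
gripper_force: 0.0
```

```bash
python3 -c "
from h import *
a=snap('wrist','w10')['img'][20:320,120:520]
b=snap('side','s10')['img'][170:320,260:460]
i=np.hstack([cv2.resize(a,(400,300)),cv2.resize(b,(400,300))])
cv2.imwrite('pics/c10.png',i[:,:,::-1])"
```

```text
(no output)
```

View pics/c10.png

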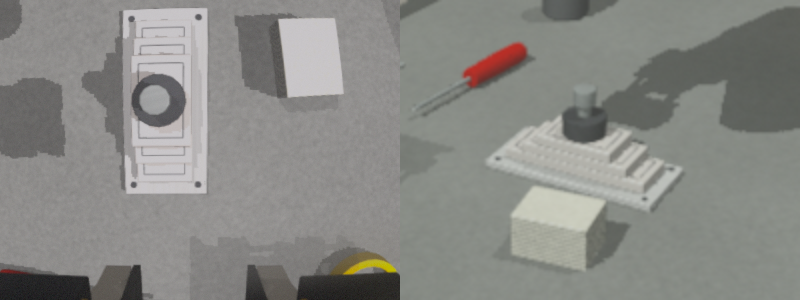

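The weight stands upright on the stack, with its knob at wrist pixel (275,118). The pile is untouched and the gripper is clear.

```bash
python3 -c "
from h import *
from station import arm
f=load('w10');X=plane(f,275,118,.096,True)[0];print(X.round(4))
if np.hypot(X[0]-.5524,X[1]+.0657)<.004: print(arm.job_done())"
```

```text
[ 0.5517 -0.066   0.096 ]
the job is handed in; nothing more can be done
None
```

The job is handed in after about 39 s of robot time: the three templates are stacked on the plate in order, within about 1 mm of centre, the weight stands upright in the middle, the pile is untouched and the gripper is clear.

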